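Draw the index bolt of a guarded index table with a pull hook

TASK

The small index table must be freed to turn, but its bolt handle sits behind the guard. Reach the pull hook in through the guard's front window, raise the bolt's handle out of its notch, draw the bolt back to its stop and let the handle down into the outer notch so that the bolt stays drawn. Do it with the hook alone, without forcing the bolt or hitting the guard hard, then take the hook out, lay it on the worktop away from the guard, and leave the other tools and the vials undisturbed.

Things in the scene. Friction and masses are not known exactly. Their poses are not given: they have to be found in the camera images.
- index_unit: Fixed unit: base plate, bolt, dial, guard. Origin on the worktop under the handle's locked place; x runs along the bolt towards the dial, away from the operator, y left, z up; offsets below use this frame. Bolt 14 mm thick, axis at y 0, z 160 mm, on a bracket (y -29 to 27, z 122 to 132 mm). Under the handle, left of y 28 mm, all is free down to z 10 mm. Dial 104 mm across, centre x 94 mm.
- guard_window (a point): Centre of the window in the guard's front sheet: 92 mm wide (y -6 to 86 mm), 128 mm high (z 98 to 226 mm), sheet at x = -84 mm. The guard is closed elsewhere: sheet front, mesh sides at y -65 and 98 mm, mesh roof (underside z 234 mm), back to x = 51 mm. Axes as the unit's.
- inner_notch (a point): Notch (11 mm wide, at unit x 0, y 22, top z 164 mm) that holds the handle while locked, in notched plates left of the bolt (y 18 to 26 mm). In front of it a stop plate, clamped where the fitter set it, has the outer notch (11 mm) and a stop post (to z 203 mm), so their place varies by 13 mm and is not given: when the raised arm is drawn up to the post it is over the outer notch (4 mm play).
- handle_arm (a point): Point on the handle's arm 44 mm from the bolt's axis; moves with it. The arm, a steel rod 7 mm thick, stands out level to the left (unit +y) when down and ends in a black ball (18 mm, centre 72 mm from the axis). A hook can take it between the notched plates (26 mm out) and the ball (63 mm out). Site x = the bolt's direction, point y = along the arm to the ball.
- index_bolt (a joint): How far the bolt is drawn, m: 0 locked (nose in the dial), growing towards the operator (unit -x). The solid stop is met somewhere between 0.028 and 0.041, as the stop plate happens to be set. A spring pulls the bolt back, 3 N at 0 rising to 6 N at the stop, plus a little friction. With the handle down in the outer notch it rests 4 mm short of the stop.
- bolt_handle (a joint): Angle of the handle about the bolt, rad: 0 = arm level, down in a notch; grows as the arm is raised, to 1.0 at most. It falls back by its own weight; under 2 N lifts it. The arm clears the teeth between the notches above 0.5 rad; held there, about 0.6 rad, it meets the stop post.
- hook_grip (a point): Centre of the pull hook's grip, 15 mm up as it lies. Black flat-sided grip 110 mm long (x), 24 mm wide, 30 mm high; a 7 mm steel rod runs on from it along +x at the same height and is bent straight up (+z) at its end, 190 mm from the grip's centre. About 0.15 kg, balance 17 mm ahead of the centre. It lies on the grip's flat underside, bent end up.
- hook_tip (a point): Near the top of the hook's bent-up end: 190 mm ahead of the grip's centre, 26 mm above the rod's middle line (the round end rises 3.5 mm more). Axes as the grip's.
- open_spanner: Double open-ended spanner, 123 x 23 x 4 mm, lying loose on the worktop; origin under its centre, long axis y. To be left alone.
- screwdriver: Screwdriver, 159 x 20 x 20 mm, lying loose on the worktop; origin under its centre, long axis y. To be left alone.
- vial_a: Capped vial, 21 mm wide, 46 mm tall, standing loose on the worktop; origin under its centre. To be left standing.
- vial_b: Another such vial, 21 mm wide, 46 mm tall; origin under its centre. To be left standing.

How it is judged:
By the outcome, as a careful person would: the job done as asked, in the order asked, and still so for the second after the job is handed in, with the robot touching nothing.
It also fails if it takes over 59 s, if anything falls off the work surface, if the arm or the gripper's body presses on something with over 40 N, if the wrist force passes 120 N, or if a joint passes its speed limit or range.

ROBOT

A 7-joint arm with a two-finger parallel gripper is mounted at the origin on a cart in front of the work surface, level with it; the furniture and walls round the work are solid. World frame = base frame: x ahead of the robot, y to its left, z up, the work surface at z = 0. Lengths are in m, angles in rad, forces in N, time in s.
With the tool pointing down it reaches from about 0.4 to 0.85 m from the base axis. Payload 4.5 kg.
Tool frame: the origin (TCP) lies at the very end of the fingers, on their centre line; the grasp point (between the pads) lies 19 mm behind it; z points along the fingers, y is the direction in which the jaws open and shut (so a half turn about z gives the same grasp; the last joint's range is limited). The gripper opens to 88 mm and grips with 3 to 60 N. Pads are 18 mm wide; open, the fingers measure 123 mm over their backs; the gripper's body (75 mm by 187 mm) begins 45 mm behind the grasp point.
Start: joints at [1.179, 0.689, -0.195, 1.565, 0.157, 0.902, -0.215], TCP at [0.258, -0.569, 0.239] pointing down, gripper open.
Joint ranges: [-3.01, 3.01], [-0.46, 2.08], [-1.47, 1.51], [0.13, 2.56], [-1, 4.14], [0.04, 2.09], [-2.66, 2.66]. Speed limits (rad/s): [2.57, 2.57, 3.14, 3.14, 3.14, 3.14, 3.14].

INTERFACE

Orientations are given as a unit quaternion [x, y, z, w].
In Python, from workcell import robot, jaws, optics, order gives the robot as it stands. Calls block until the motion is done:
- robot.move_to(position, orientation): joint-space move of the TCP to a pose.
- robot.servo_line(position, v=0.15, orientation=None): straight line of the TCP; orientation=None keeps the orientation; v is the mean speed in m/s.
- robot.move_joints(angles): joint-space move.
- jaws.release() and jaws.clamp(): open the fingers fully, or close them until they stop; the grip force is fixed at half the most.
- robot.wait(seconds).
- robot.solve_ik(position, orientation): joint angles nearest the present ones, or None.
- optics.get_image(name): name is "side" or "top" or "wrist"; returns the picture (420x560x3 uint8, blue, green, red); there is no depth.
- optics.camera_info(name): a dict with "fx", "fy", "cx", "cy" (pixels), "rvec" (rotation vector, rad) and "tvec" (3), from world to camera coordinates, as OpenCV has them; the wrist camera has in their place "hand_eye" (4x4, takes a point from camera to tool coordinates, whose origin is the TCP and whose axes are the flange's). Camera axes: x right, y down, z forward; pixel columns grow to the right and rows downward; lengths in m; the calibration is good to about 2 mm. A picture is of the moment at which its call begins: read the wrist's pose just before it. camera_info takes no time and is no camera call.
A pose or a line that the arm cannot do raises robot.Unreachable and nothing moves.
- order.sign_off(): hands the job in, once; it reports no verdict.
Readings, each from a call of its own:
- robot.read_clock(): time.
- robot.read_q(): joint angles.
- robot.read_joint_velocities(): joint speeds.
- robot.read_joint_efforts(): joint torques, N m.
- robot.read_ee_pos(): TCP position.
- robot.read_orientation(): TCP orientation.
- robot.read_wrist_force(): force on the tool from outside, world axes, zero at the start.
- robot.read_torque(): the same for the moment, N m.
- robot.read_grip_width(): finger opening in m.
Only numpy, scipy, OpenCV 4.12 (cv2) and the standard library are available. Lean on these libraries where they do the work, as an engineer would, in place of code of your own. Each camera call takes 0.05 s, during which the arm holds its last target.

## Working session

There is one attempt and no reset: what is moved stays moved. The work goes in short steps, each a Python script; the robot and the scene stay as the last script left them, time stands still between calls to the robot, and variables do not carry over. Pictures are saved under pics/ and viewed, and the job is handed in when it is done.

```bash
ls -la; mkdir -p pics; cat > h.py <<'E'
import numpy as np, cv2
from workcell import robot, jaws, optics, order
from scipy.spatial.transform import Rotation as R
def snap(name,fn):
    p=np.array(robot.read_ee_pos());q=np.array(robot.read_orientation())
    im=np.array(optics.get_image(name)); cv2.imwrite('pics/'+fn,im); return im,p,q
def cam(name,p=None,q=None):
    c=optics.camera_info(name)
    K=np.array([[c['fx'],0,c['cx']],[0,c['fy'],c['cy']],[0,0,1.]])
    if name=='wrist':
        T=np.eye(4);T[:3,:3]=R.from_quat(q).as_matrix();T[:3,3]=p
        M=T@np.array(c['hand_eye']); Rw=M[:3,:3]; C=M[:3,3]
        return K,Rw.T,-Rw.T@C
    Rm=cv2.Rodrigues(np.array(c['rvec'],float))[0]
    return K,Rm,np.array(c['tvec'],float).ravel()
def ray(cm,uv):
    K,Rm,t=cm; d=Rm.T@np.linalg.inv(K)@np.array([uv[0],uv[1],1.]); return -Rm.T@t,d
def onz(cm,uv,z):
    C,d=ray(cm,uv); return C+d*(z-C[2])/d[2]
def proj(cm,P):
    K,Rm,t=cm; P=np.atleast_2d(P); x=(Rm@P.T).T+t; x=x@K.T; return x[:,:2]/x[:,2:]
def tri(cm1,uv1,cm2,uv2):
    a,d=ray(cm1,uv1);b,e=ray(cm2,uv2);d/=np.linalg.norm(d);e/=np.linalg.norm(e)
    s=np.linalg.lstsq(np.stack([d,-e],1),b-a,rcond=None)[0]
    return (a+s[0]*d+b+s[1]*e)/2,np.linalg.norm(a+s[0]*d-b-s[1]*e)
E
python3 - <<'E'
from h import *
for n in ('side','top','wrist'):
    im,p,q=snap(n,n+'0.png'); print(n,im.shape,optics.camera_info(n))
for n in('side','top'):
    K,Rm,t=cam(n);print(n,-Rm.T@t,Rm[2])
print(p,q,robot.read_clock(),robot.read_grip_width())
E
```

```text
total 12
drwxr-xr-x  3 agent agent 4096 Dec  6 05:05 .
drwxr-xr-x 23 root  root  4096 Dec  6 05:05 ..
drwxr-xr-x  2 agent agent 4096 Dec  6 05:05 pics
side (420, 560, 3) {'fx': 396.187064187255, 'fy': 396.187064187255, 'cx': 280.6300233703612, 'cy': 206.04101783598455, 'rvec': array([ 2.17424173, -1.40865167,  0.43380451]), 'tvec': array([-0.15729132,  0.50138445,  0.67528586])}
top (420, 560, 3) {'fx': 495.9711268696637, 'fy': 495.9711268696637, 'cx': 287.22178840690515, 'cy': 208.95996132955904, 'rvec': array([ 1.78907296, -2.10877335,  0.53633896]), 'tvec': array([0.15469602, 0.5285906 , 0.95786705])}
wrist (420, 560, 3) {'fx': 313.6090846088603, 'fy': 313.6090846088603, 'cx': 279.1068605045201, 'cy': 205.67252965536358, 'hand_eye': array([[-1.80813396e-05, -9.54444644e-01, -2.98388037e-01,
         7.70351836e-02],
       [ 9.99999687e-01, -2.53399082e-04,  7.49943144e-04,
        -3.77946908e-04],
       [-7.91390472e-04, -2.98387930e-01,  9.54444350e-01,
        -1.44701467e-01],
       [ 0.00000000e+00,  0.00000000e+00,  0.00000000e+00,
         1.00000000e+00]])}
side [ 0.08918591 -0.1400502   0.83938652] [ 0.51973659  0.24192468 -0.81935726]
top [0.02817515 0.14855559 1.09452527] [ 0.47428514 -0.07505157 -0.87716639]
[ 0.25788303 -0.56870322  0.23801266] [ 9.77411754e-01  2.11342377e-01 -2.30477462e-04 -7.80801398e-04] 0.15 0.0882452553595355
```

View pics/side0.png

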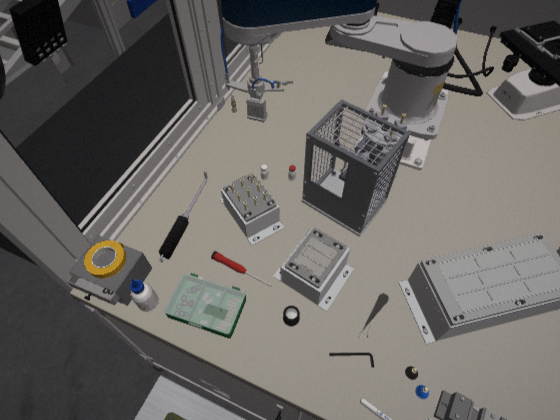

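View pics/top0.png

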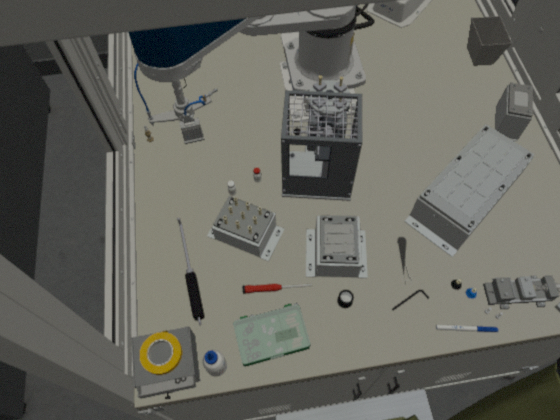

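View pics/wrist0.png

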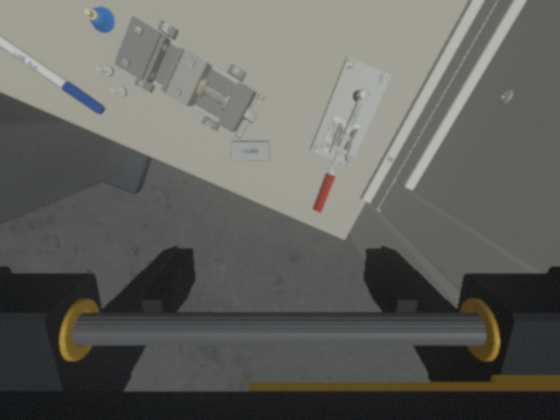

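```bash
python3 - <<'E'
from h import *
for n in('side','top'):
    c=cam(n);print(n,proj(c,[[0,0,0],[.258,-.569,.239],[.4,0,0],[.8,0,0],[.6,.3,0],[.6,-.3,0]]).round(),c[1].round(2))
    im=cv2.imread(f'pics/{n}0.png')
    x=im[80:280,130:370] if n=='top' else im[90:310,140:420]
    cv2.imwrite(f'pics/{n}_crop.png',cv2.resize(x,None,fx=2.7,fy=2.7,interpolation=cv2.INTER_CUBIC))
E
```

```text
side [[188. 500.]
 [668. 506.]
 [284. 297.]
 [343. 171.]
 [212. 188.]
 [438. 272.]] [[ 0.41 -0.91 -0.01]
 [-0.75 -0.33 -0.57]
 [ 0.52  0.24 -0.82]]
top [[367. 483.]
 [653. 268.]
 [326. 288.]
 [296. 148.]
 [190. 230.]
 [426. 196.]] [[-0.16 -0.99 -0.  ]
 [-0.87  0.14 -0.48]
 [ 0.47 -0.08 -0.88]]
```

View crops.

View pics/top_crop.png

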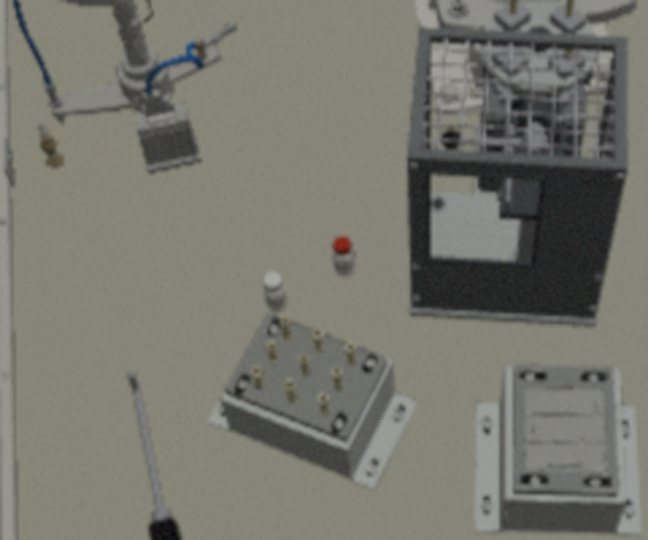

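View pics/side_crop.png

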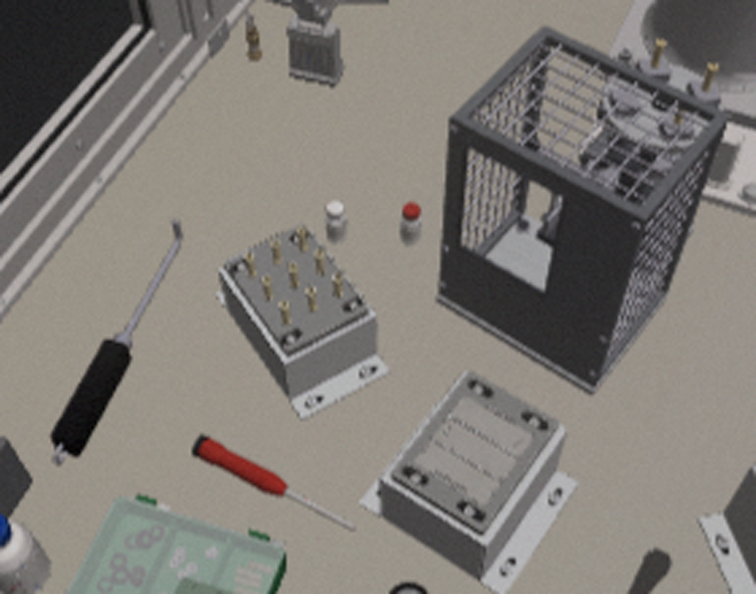

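```bash
python3 - <<'E'
from h import *
im=cv2.imread('pics/top0.png'); 
cv2.imwrite('pics/tg.png',cv2.resize(cv2.convertScaleAbs(im[80:205,270:375],alpha=1.6,beta=20),None,fx=4.8,fy=4.8,interpolation=cv2.INTER_CUBIC))
im=cv2.imread('pics/side0.png'); 
cv2.imwrite('pics/sg.png',cv2.resize(cv2.convertScaleAbs(im[95:245,290:420],alpha=1.6,beta=20),None,fx=4,fy=4,interpolation=cv2.INTER_CUBIC))
for n in('top','side'):
    im=cv2.imread(f'pics/{n}0.png'); c=cam(n)
    x0,y0,x1,y1=(165,210,215,335) if n=='top' else (150,160,225,270)
    g=im[y0:y1,x0:x1].max(axis=2); m=(g<45).astype(np.uint8)
    k,l,s,ce=cv2.connectedComponentsWithStats(m)
    for i in range(1,k):
        if s[i,4]>50:
            ct=cv2.findContours((l==i).astype(np.uint8),0,2)[0][0]
            r=cv2.minAreaRect(ct); print(n,s[i],ce[i]+[x0,y0],(np.array(cv2.boxPoints(r))+[x0,y0]).round(1).tolist())
    cv2.imwrite(f'pics/{n}hook.png',cv2.resize(cv2.convertScaleAbs(im[y0:y1,x0:x1],alpha=1.5,beta=10),None,fx=4.8,fy=4.8,interpolation=cv2.INTER_CUBIC))
E
```

```text
top [ 21  62  18  48 462] [194.08008658 295.58658009] [[184.5, 273.5], [194.5, 271.5], [203.7, 317.5], [193.7, 319.5]]
side [  9  56  29  43 521] [173.53550864 236.85220729] [[157.6, 253.0], [179.1, 214.2], [189.8, 220.1], [168.3, 258.9]]
```

View pics/tg.png

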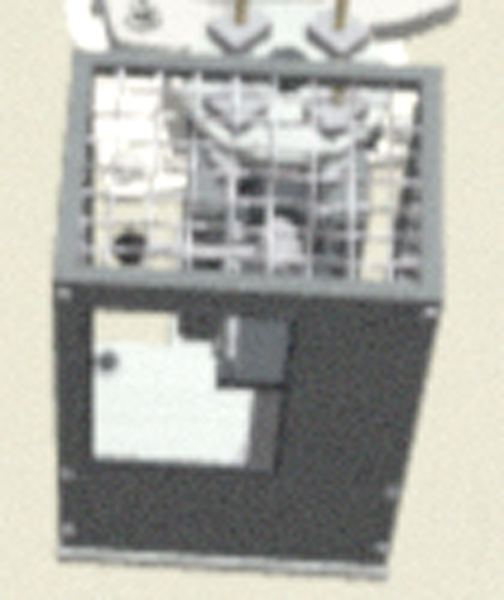

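View pics/sg.png

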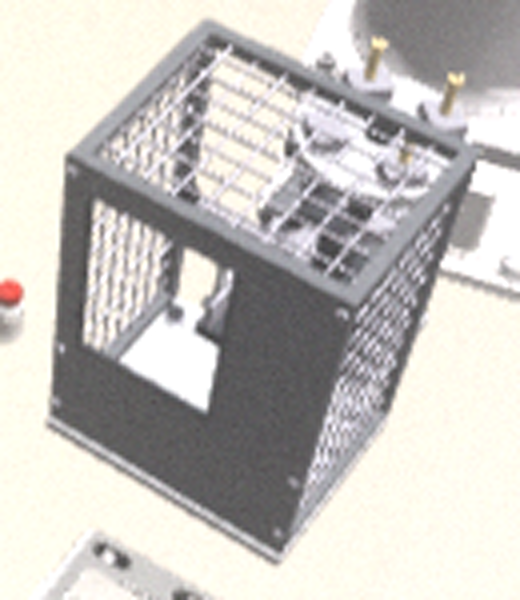

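View pics/tophook.png

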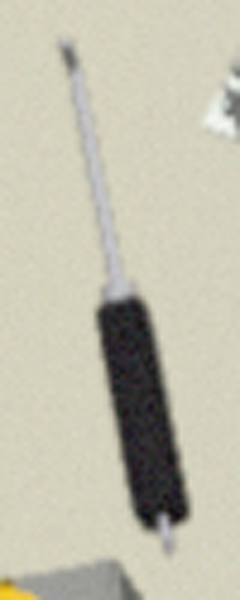

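View pics/sidehook.png

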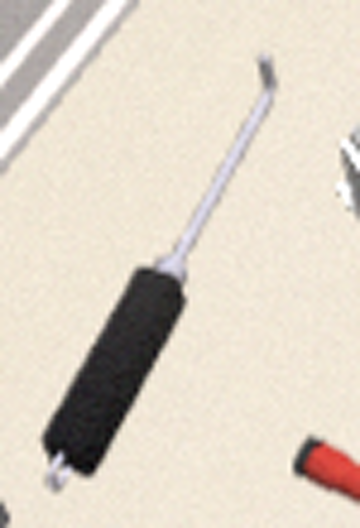

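```bash
python3 - <<'E'
from h import *
from scipy.optimize import least_squares
W=np.array([[-84,86,226],[-84,86,98],[-84,-6,98],[-84,-6,226]])/1e3
obs={'top':np.array([[289.2,144],[289.2,176],[327.5,178.3],[331,145.8]]),'side':np.array([[312.5,143.3],[310.5,182],[342.5,198.3],[348.3,162]])}
def T(p,P): return P@R.from_euler('z',p[2]).as_matrix().T+[p[0],p[1],0]
for names in (['top'],['side'],['top','side']):
    f=lambda p:np.concatenate([(proj(cam(n),T(p,W))-obs[n]).ravel() for n in names])
    s=least_squares(f,[.75,0,0]);print(names,s.x,s.fun.round(1))
p=s.x
for n in names:
    print(n,'ball',proj(cam(n),T(p,np.array([[0,.072,.16],[0,.044,.16],[-.084,.098,.0],[-.084,-.065,0],[.051,.098,.234],[.051,-.065,.234]]))).round(1).tolist())
t,s_=cam('top'),cam('side')
print('grip c',tri(t,(194.1,295.6),s_,(173.5,236.9)))
print('tip', tri(t,(165+66/4.8,210+42/4.8),s_,(150+264/4.8,160+60/4.8)))
for uv,z in(((165+121/4.8,210+297/4.8),.03),((165+168/4.8,210+520/4.8),.03),((194.1,295.6),.025)): print('top',onz(t,uv,z))
for uv in((150+160/4.8,160+272/4.8),(150+72/4.8,160+455/4.8),(173.5,236.9)): print('side',onz(s_,uv,.02))
for n,uv in(('pinboxtopR',(275,222)),('pinbox topBack',(231,201)),('pinboxbot front',(262,252)),('box2 fl',(316,274)),('box2 backR',(359,217)),('vialw',(232,190)),('vialr',(257,177)),('wall left',(135,200)),('yellow obj R',(193,333))):
    print(n,onz(t,uv,.0 if 'bot' in n or 'vial' in n or 'wall' in n else .05).round(3))
E
```

```text
['top'] [ 0.71705975 -0.05765247 -0.2264399 ] [-0.4 -0.1 -0.4 -0.   0.1 -0.3  0.6  0.3]
['side'] [ 0.71841783 -0.05493681 -0.20998566] [-0.2 -0.2 -1.3 -1.2 -0.2  0.8  1.5  0.3]
['top', 'side'] [ 0.71762956 -0.05630859 -0.21827952] [-0.7  0.1 -0.7  0.1 -0.2 -0.4  0.3  0.2  0.1 -0.1 -1.  -1.1  0.   1.1
  1.7  0.7]
top ball [[296.4, 132.0], [308.3, 132.5], [283.9, 196.6], [347.9, 199.6], [286.4, 93.4], [358.5, 96.3]]
side ball [[336.1, 144.6], [346.4, 149.8], [303.8, 202.3], [358.3, 234.4], [341.9, 103.6], [407.3, 134.0]]
grip c (array([0.42317422, 0.30006219, 0.01950264]), np.float64(0.0014093981742827391))
tip (array([0.61133529, 0.31881629, 0.04460418]), np.float64(0.0012381175205315824))
top [0.47811864 0.30321544 0.03      ]
top [0.36619945 0.28960635 0.03      ]
top [0.42189826 0.2992566  0.025     ]
side [0.48151806 0.30953003 0.02      ]
side [0.37319798 0.29118833 0.02      ]
side [0.42221532 0.29973341 0.02      ]
pinboxtopR [0.563 0.093 0.05 ]
pinbox topBack [0.637 0.19  0.05 ]
pinboxbot front [0.514 0.134 0.   ]
box2 fl [0.419 0.023 0.05 ]
box2 backR [ 0.543 -0.106  0.05 ]
vialw [0.698 0.186 0.   ]
vialr [0.727 0.117 0.   ]
wall left [0.709 0.433 0.   ]
yellow obj R [0.331 0.304 0.05 ]
```

```bash
cat >> h.py <<'E'
U=np.array([.7174,-.0563]);PSI=-.221
def u2w(P):
    P=np.asarray(P,float); c,s=np.cos(PSI),np.sin(PSI)
    return np.array([U[0]+c*P[0]-s*P[1],U[1]+s*P[0]+c*P[1],P[2]])
def down(a):
    c,s=np.cos(a),np.sin(a)
    return R.from_matrix(np.array([[c,s,0],[s,-c,0],[0,0,-1]])).as_quat()
GA=.034; DZ=.011   # grasp ahead of grip centre ; rod height above TCP
def tcp_for_tip(P):  # P unit: x of tip, y of rod, z of rod
    return u2w([P[0]-.19+GA,P[1],P[2]-DZ])
E
python3 - <<'E'
from h import *
t,s=cam('top'),cam('side')
T=lambda x,y:(130+x/2.7,80+y/2.7); S=lambda x,y:(140+x/2.7,90+y/2.7)
for n,a,b in(('box2FL',T(503,492),S(382,487)),('box2BL',T(503,367),S(468,374)),('box2BR',T(618,367),S(564,430)),('pinFront tip',T(323,397),S(285,308)),('pinright',T(351,345),S(337,285)),('pinboxR',T(393,357),S(375,320))):
    print(n,tri(t,a,s,b))
for a0 in (0,np.pi):
  h=.105; g=np.array([.4228,.2998])+GA*np.array([np.cos(h),np.sin(h)])
  for P,o in ((np.r_[g,.1],h),(np.r_[g,.004],h),(tcp_for_tip([-.11,.04,.113]),PSI),(tcp_for_tip([.014,.04,.113]),PSI),(tcp_for_tip([.014,.04,.184]),PSI),(tcp_for_tip([-.2,.04,.184]),PSI)):
    q=robot.solve_ik(P.tolist(),down(o+a0).tolist()); print(a0,P.round(3),None if q is None else np.round(q,2))
E
```

```text
box2FL (array([0.43612129, 0.01862697, 0.06018654]), np.float64(0.01140283520009011))
box2BL (array([ 0.55814564, -0.00469383,  0.0582302 ]), np.float64(0.0010539364481230535))
box2BR (array([ 0.53018295, -0.09857368,  0.0779539 ]), np.float64(0.004187301676130416))
pinFront tip (array([0.53320005, 0.15439305, 0.09858682]), np.float64(0.003010223240881271))
pinright (array([0.577103  , 0.12519609, 0.09628023]), np.float64(0.007404077089640313))
pinboxR (array([0.57772658, 0.08978506, 0.0629016 ]), np.float64(0.007381611482782135))
0 [0.457 0.303 0.1  ] [-0.86  0.83  0.33  1.93 -0.55  0.47 -1.6 ]
0 [0.457 0.303 0.004] [-0.78  0.99  0.18  1.94 -0.59  0.27 -1.56]
0 [0.467 0.041 0.102] [-0.24  0.75  0.08  2.15 -0.22  0.25 -1.75]
0 [0.588 0.014 0.102] [-0.16  0.83  0.1   1.8  -0.15  0.52 -1.75]
0 [0.588 0.014 0.173] [-0.15  0.73  0.09  1.75 -0.1   0.67 -1.8 ]
0 [0.379 0.061 0.173] [-0.35  0.54  0.12  2.34 -0.22  0.27 -1.83]
3.141592653589793 [0.457 0.303 0.1  ] [-0.16  0.97 -0.93  1.89  1.04  0.87  0.03]
3.141592653589793 [0.457 0.303 0.004] [-0.64  0.97 -0.05  1.93  0.16  0.24  0.85]
3.141592653589793 [0.467 0.041 0.102] [ 0.13  0.78 -0.51  2.13  0.9   0.45  0.26]
3.141592653589793 [0.588 0.014 0.102] [ 0.27  0.91 -0.68  1.77  0.81  0.76  0.52]
3.141592653589793 [0.588 0.014 0.173] [ 0.3   0.81 -0.73  1.73  0.68  0.87  0.62]
3.141592653589793 [0.379 0.061 0.173] [ 0.13  0.59 -0.63  2.31  0.81  0.47  0.18]
```

```bash
python3 - <<'E'
from h import *
t=cam('top'); print(onz(t,(137,300),0),onz(t,(137,260),0))
h=.105; g=np.array([.4228,.2998])+GA*np.array([np.cos(h),np.sin(h)])
robot.servo_line([.258,-.569,.33],v=.25); print(robot.read_clock())
robot.move_to([.43,.0,.33],down(np.pi+.0).tolist()); print(robot.read_clock())
robot.move_to([g[0],g[1],.14],down(np.pi+h).tolist()); print(robot.read_clock(),robot.read_q(),robot.read_ee_pos(),robot.read_wrist_force())
im,p,q=snap('wrist','w1.png')
cm=cam('wrist',p,q)
tip=np.array([.4228,.2998])+.19*np.array([np.cos(h),np.sin(h)])
print(proj(cm,[[.4228,.2998,.03],[*tip,.045],[*tip,.015],[*g,.03]]))
E
```

```text
[0.44194933 0.43254689 0.        ] [0.54178493 0.43071997 0.        ]
0.6667
2.8
4.15 [-0.23312661  0.83386525 -0.75999484  1.87154484  0.8145184   0.77965987
  0.22602859] [0.45765015 0.30196173 0.14032202] [ 0.87284194 -0.1209489  -0.95517875]
[[280.88979926 162.30761722]
 [281.06633166 363.77558454]
 [280.95401552 341.35232278]
 [280.91456369 202.19521366]]
```

View pics/w1.png

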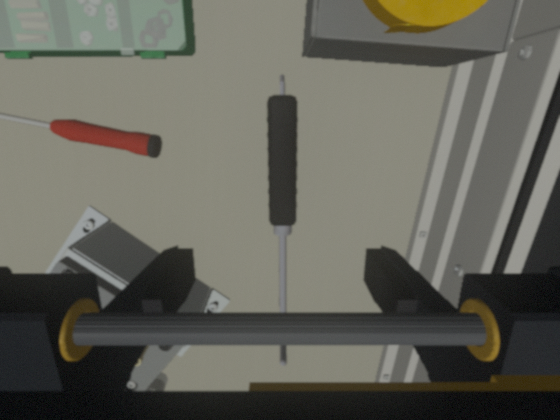

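```bash
python3 - <<'E'
from h import *
p=np.array(robot.read_ee_pos());q=robot.read_orientation();cm=cam('wrist',p,q)
a=onz(cm,(283,97),.028);b=onz(cm,(283,226),.028);print(a,b,(a+b)/2,np.arctan2(*(b-a)[[1,0]]),np.linalg.norm(b-a))
print(onz(cm,(283.5,362),.045))
c=(a+b)/2; h=.105
g=c[:2]+GA*np.array([np.cos(h),np.sin(h)]); o=down(np.pi+h).tolist()
robot.servo_line([*g,.03],v=.15,orientation=o)
robot.servo_line([*g,.004],v=.08)
print(robot.read_wrist_force(),robot.read_ee_pos())
jaws.clamp(); print(robot.read_clock(),robot.read_grip_width(),robot.read_wrist_force())
robot.servo_line([*g,.10],v=.12)
print(robot.read_clock(),robot.read_grip_width(),robot.read_wrist_force(),robot.read_torque(),robot.read_ee_pos())
snap('wrist','w2.png');snap('top','t2.png');snap('side','s2.png')
im=cv2.imread('pics/s2.png')[100:300,130:290];cv2.imwrite('pics/s2c.png',cv2.resize(im,None,fx=3,fy=3,interpolation=cv2.INTER_CUBIC))
im=cv2.imread('pics/t2.png')[180:330,120:280];cv2.imwrite('pics/t2c.png',cv2.resize(im,None,fx=3,fy=3,interpolation=cv2.INTER_CUBIC))
E
```

```text
[0.372633   0.29608841 0.028     ] [0.47895176 0.30738818 0.028     ] [0.42579238 0.3017383  0.028     ] 0.1058845102160112 0.10691755106425631
[0.60984875 0.32160705 0.045     ]
[-4.27548484e-01  1.22420233e+00 -5.19673154e-04] [0.45940518 0.30521152 0.00375217]
6.5417 0.023378520954371155 [ 0.03087115 -0.63493014 -0.03281039]
7.4917 0.02411066474283014 [-0.07256252 -0.06237439 -1.6294262 ] [ 0.09552709 -0.16560412  0.01578395] [0.45930332 0.30477488 0.0993371 ]
```

View pics/w2.png

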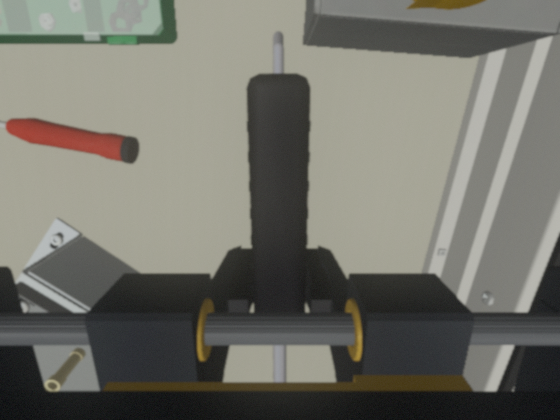

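View pics/s2c.png

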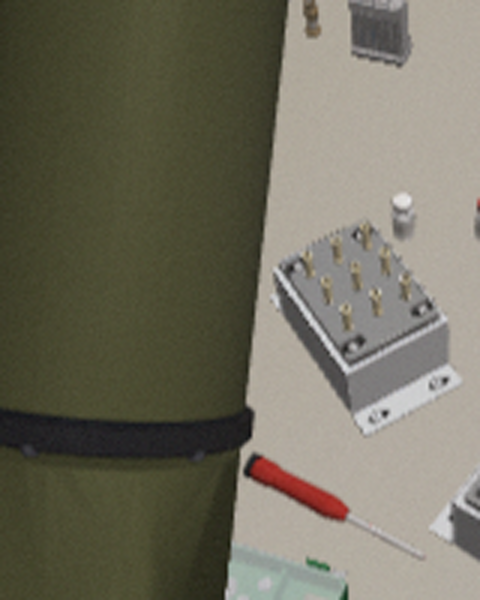

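View pics/t2c.png

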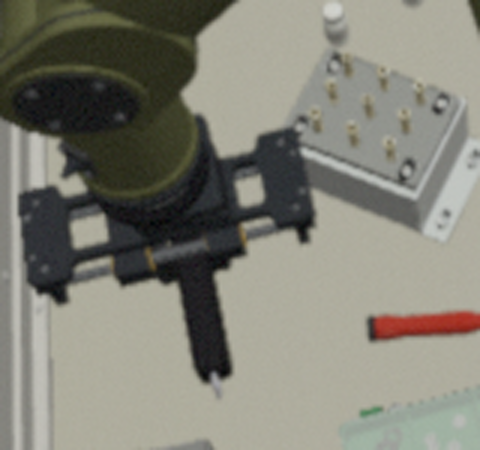

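```bash
sed -i 's/^GA=.034/GA=.036/' h.py; python3 - <<'E'
from h import *
o=down(np.pi+PSI).tolist()
p=np.array(robot.read_ee_pos())
robot.servo_line([p[0],p[1],.17],v=.2)
P=tcp_for_tip([-.125,.041,.113]); 
robot.servo_line([P[0],P[1],.17],v=.2,orientation=o)
robot.servo_line(P.tolist(),v=.15)
print(robot.read_clock(),robot.read_ee_pos(),P,robot.read_wrist_force(),robot.read_q())
for n in('wrist','top','side'): snap(n,n+'3.png')
im=cv2.imread('pics/side3.png');cv2.imwrite('pics/s3c.png',cv2.resize(cv2.convertScaleAbs(im[90:270,200:440],alpha=1.5,beta=10),None,fx=3.2,fy=3.2,interpolation=cv2.INTER_CUBIC))
im=cv2.imread('pics/top3.png');cv2.imwrite('pics/t3c.png',cv2.resize(cv2.convertScaleAbs(im[80:280,220:420],alpha=1.5,beta=10),None,fx=3,fy=3,interpolation=cv2.INTER_CUBIC))
for n in('top','side'): print(n,proj(cam(n),[u2w([-.125,.041,.113]),u2w([-.125,.041,.139]),u2w([0,.041,.16])]))
E
```

```text
10.1917 [0.45432783 0.0457139  0.10223314] [0.45417306 0.04486114 0.102     ] [-0.98799262 -0.07201158 -1.62723421] [ 0.14777126  0.78508784 -0.56742097  2.16555758  0.98533061  0.47275415
  0.14471391]
top [[306.8860196  188.55367074]
 [307.2486381  182.61900815]
 [309.60314411 132.58394568]]
side [[315.91606537 197.34346621]
 [316.67369164 190.40905775]
 [347.46972974 150.39006286]]
```

View pics/s3c.png

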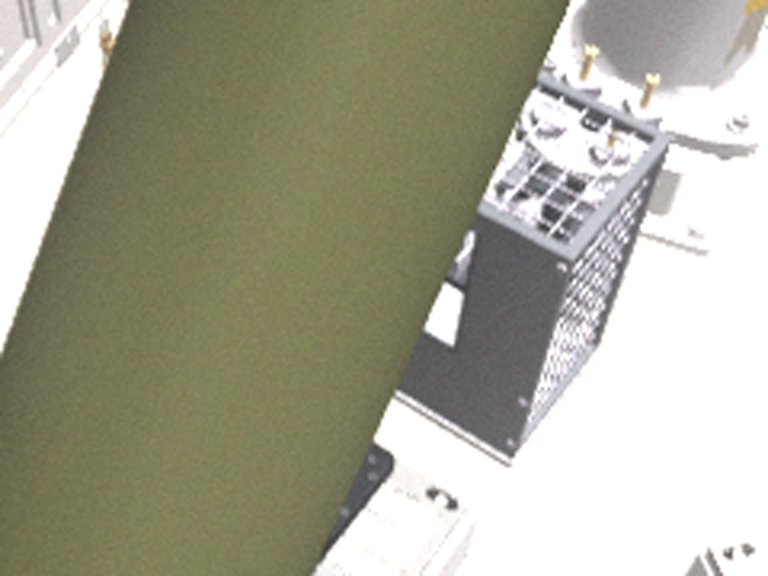

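View pics/t3c.png

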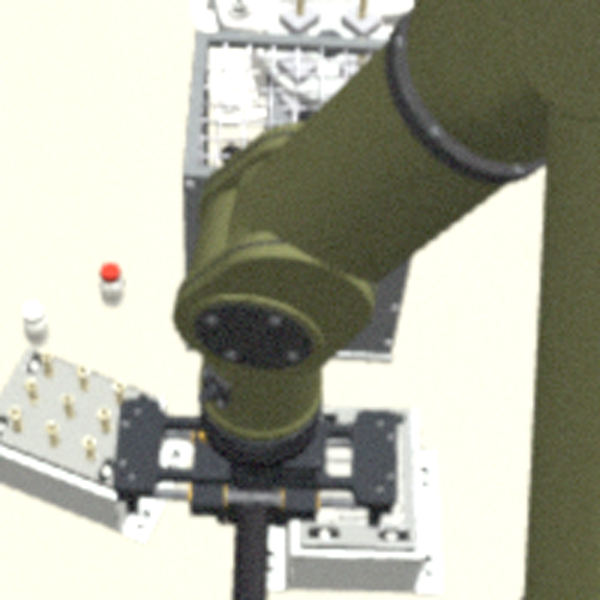

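View pics/wrist3.png

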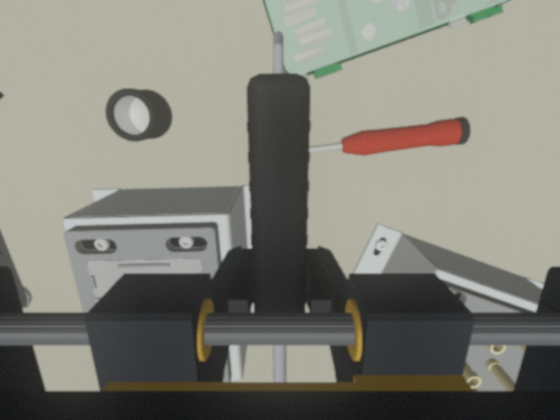

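```bash
python3 - <<'E'
from h import *
b=np.array(robot.read_wrist_force()); print([np.round(robot.read_wrist_force(),2).tolist() for _ in range(3)])
t0=robot.read_clock()
for x in(-.095,-.07,-.04,-.02,-.005,.006,.015):
    robot.servo_line(tcp_for_tip([x,.041,.113]).tolist(),v=.10)
    f=np.array(robot.read_wrist_force()); print(x,np.round(f-b,2),np.round(np.array(robot.read_ee_pos())-tcp_for_tip([x,.041,.113]),4))
    if np.linalg.norm(f-b)>4: print('STOP');break
print(robot.read_clock()-t0,robot.read_clock())
snap('top','t4.png');snap('side','s4.png')
E
```

```text
[[-0.86, -0.04, -0.84], [-0.86, -0.04, -0.84], [-0.86, -0.04, -0.84]]
-0.095 [ 0.66  0.09 -0.91] [-0.0003 -0.0001  0.0002]
-0.07 [ 0.46 -0.25 -1.08] [-0.0008  0.0001 -0.0001]
-0.04 [ 1.17  0.43 -0.63] [-0.001   0.0002 -0.0002]
-0.02 [ 0.98  0.5  -0.59] [-0.0008  0.0002 -0.0001]
-0.005 [ 0.89 -0.38 -1.32] [-0.0007  0.0001 -0.0001]
0.006 [ 0.82  0.02 -2.01] [-0.0005  0.0001 -0.0001]
0.015 [ 1.03  0.21 -1.71] [-0.0003  0.     -0.    ]
2.4583000000000013 12.8
```

```bash
python3 - <<'E'
from h import *
a=cv2.imread('pics/t4.png')[70:220,250:400];b=cv2.imread('pics/s4.png')[90:240,250:430]
f=lambda x:cv2.resize(cv2.convertScaleAbs(x,alpha=1.5,beta=10),(480,480) ,interpolation=cv2.INTER_CUBIC)[:, :399]
cv2.imwrite('pics/c4.png',np.hstack([f(a),f(b)]))
E
```

```text
(no output)
```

View pics/c4.png

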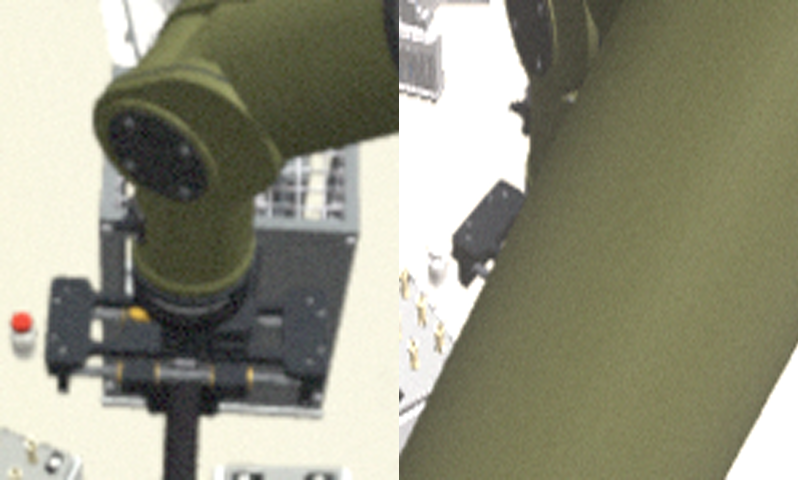

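```bash
cat >> h.py <<'E'
def fav(n=8,dt=.02):
    a=[]
    for _ in range(n):
        robot.wait(dt); a.append(np.array(robot.read_wrist_force()))
    f=np.mean(a,0); c,s=np.cos(PSI),np.sin(PSI)
    return np.array([c*f[0]+s*f[1],-s*f[0]+c*f[1],f[2]])  # unit axes
E
python3 - <<'E'
from h import *
b=fav(12); print('base',b.round(2),robot.read_clock())
for z in(.128,.138,.146,.152,.157,.163,.170):
    robot.servo_line(tcp_for_tip([.015,.041,z]).tolist(),v=.06)
    f=fav()-b; print(z,f.round(2),robot.read_ee_pos()[2].round(4), np.round(robot.read_torque(),3))
    if np.linalg.norm(f)>6: print('STOP');break
print(robot.read_clock())
E
```

```text
base [-0.18  0.07 -1.86] 13.1
0.128 [0.19 0.16 0.16] 0.1169 [-0.006 -0.231 -0.038]
0.138 [ 0.05 -0.06  0.14] 0.127 [-0.017 -0.172 -0.048]
0.146 [ 0.18 -0.04 -0.12] 0.135 [ 0.063 -0.116 -0.042]
0.152 [ 0.2  -0.31  0.05] 0.141 [ 0.053 -0.155  0.03 ]
0.157 [ 0.09  0.14 -0.96] 0.1459 [ 0.131 -0.017  0.036]
0.163 [ 0.12  0.07 -0.8 ] 0.1521 [ 0.09  -0.1    0.083]
0.17 [ 0.95  0.17 -0.96] 0.1591 [ 0.17  -0.207  0.095]
16.05
```

```bash
python3 - <<'E'
from h import *
b=np.array([-.18,.07,-1.86]);Z=.187
for z in(.179,Z):
    robot.servo_line(tcp_for_tip([.015,.041,z]).tolist(),v=.05)
    f=fav()-b; print(z,f.round(2),robot.read_ee_pos()[2].round(4))
for x in(.008,.004,0,-.008,-.015,-.018,-.020,-.022,-.024,-.026,-.028,-.030,-.032,-.034,-.036,-.038):
    robot.servo_line(tcp_for_tip([x,.041,Z]).tolist(),v=.04)
    f=fav(6)-b; print(x,f.round(2),robot.read_clock())
    if f[0]>8.5 or np.linalg.norm(f)>11: print('STOP');break
print(robot.read_clock(),robot.read_ee_pos()-tcp_for_tip([x,.041,Z]))
E
```

```text
0.179 [ 0.53  0.49 -0.58] 0.1681
0.187 [0.64 0.94 0.18] 0.1761
0.008 [-0.17  0.68 -0.79] 17.3833
0.004 [ 3.4   0.25 -0.27] 17.7333
0 [ 3.49 -0.15 -0.19] 18.0833
-0.008 [ 4.09  0.14 -0.7 ] 18.5333
-0.015 [ 4.42  0.29 -0.18] 18.9583
-0.018 [ 4.56  0.44 -0.73] 19.3083
-0.02 [ 4.76  0.61 -0.19] 19.6583
-0.022 [ 5.05  0.46 -0.58] 20.0083
-0.024 [ 5.58  0.81 -0.26] 20.3583
-0.026 [ 9.52  0.89 -0.74] 20.7083
STOP
20.7083 [ 0.00222418 -0.0003949   0.00047635]
```

```bash
python3 - <<'E'
from h import *
b=np.array([-.18,.07,-1.86])
def go(x,z,v=.04):
    robot.servo_line(tcp_for_tip([x,.041,z]).tolist(),v=v); f=fav(6)-b
    e=np.array(robot.read_ee_pos())-tcp_for_tip([x,.041,z]); print(x,z,f.round(2),e.round(4),round(robot.read_clock(),2)); return f
go(-.0225,.187)
for z in(.180,.172,.165,.158,.153,.149): 
    f=go(-.0225,z,.05)
    if np.linalg.norm(f)>11: print('STOP');break
else:
    for x in(-.0205,-.0185,-.0165,-.0145): 
        f=go(x,.149)
        if f[0]<1: break
E
```

```text
-0.0225 0.187 [ 5.7   0.53 -0.24] [ 0.0004 -0.      0.0001] 21.06
-0.0225 0.18 [5.22 2.08 0.7 ] [0.0008 0.0013 0.0001] 21.45
-0.0225 0.172 [5.08 2.88 0.94] [0.0007 0.0016 0.0001] 21.86
-0.0225 0.165 [5.27 2.89 0.32] [0.0006 0.0017 0.    ] 22.25
-0.0225 0.158 [ 5.01  2.89 -0.16] [ 0.0003  0.0015 -0.0001] 22.64
-0.0225 0.153 [ 4.98  2.43 -0.78] [ 0.0002  0.0011 -0.0002] 22.99
-0.0225 0.149 [4.87 2.33 1.91] [0.0008 0.0012 0.0002] 23.34
-0.0205 0.149 [5.75 2.38 1.09] [0.001  0.0009 0.0003] 23.69
-0.0185 0.149 [2.86 0.78 1.22] [-0.0005 -0.0002 -0.0003] 24.04
-0.0165 0.149 [ 0.13 -0.26  0.36] [-0.0009 -0.0003 -0.0004] 24.39
```

```bash
python3 - <<'E'
from h import *
b=np.array([-.18,.07,-1.86])
def go(x,z,v=.04):
    robot.servo_line(tcp_for_tip([x,.041,z]).tolist(),v=v); f=fav(6)-b
    e=np.array(robot.read_ee_pos())-tcp_for_tip([x,.041,z]); print(x,z,f.round(2),e.round(4),round(robot.read_clock(),2)); return f
for x,z,v in((-.0115,.149,.04),(-.0115,.143,.06),(-.0115,.13,.08),(-.0115,.114,.08),(-.04,.113,.08),(-.085,.113,.1),(-.14,.113,.12)):
    f=go(x,z,v)
    if np.linalg.norm(f)>5: print('STOP');break
for n in('wrist','top','side'): snap(n,n+'5.png')
im=cv2.imread('pics/top5.png')
cv2.imwrite('pics/t5c.png',cv2.resize(cv2.convertScaleAbs(im[70:270,220:400],alpha=1.5,beta=10),None,fx=3,fy=3,interpolation=cv2.INTER_CUBIC))
E
```

```text
-0.0115 0.149 [ 0.18 -0.14  0.03] [-0.0001 -0.     -0.0001] 24.77
-0.0115 0.143 [ 0.18 -0.2   0.45] [-0.0001  0.     -0.0001] 25.12
-0.0115 0.13 [0.45 0.12 0.31] [-0.      0.0001 -0.0001] 25.53
-0.0115 0.114 [ 0.33 -0.22  0.13] [ 0.      0.0001 -0.0001] 25.98
-0.04 0.113 [ 0.37 -0.1  -0.06] [ 0.0009 -0.0001  0.0002] 26.59
-0.085 0.113 [0.54 0.14 0.12] [ 0.0011 -0.0001  0.    ] 27.29
-0.14 0.113 [0.22 0.18 0.05] [ 0.0013 -0.0001 -0.    ] 28.0
```

View pics/t5c.png

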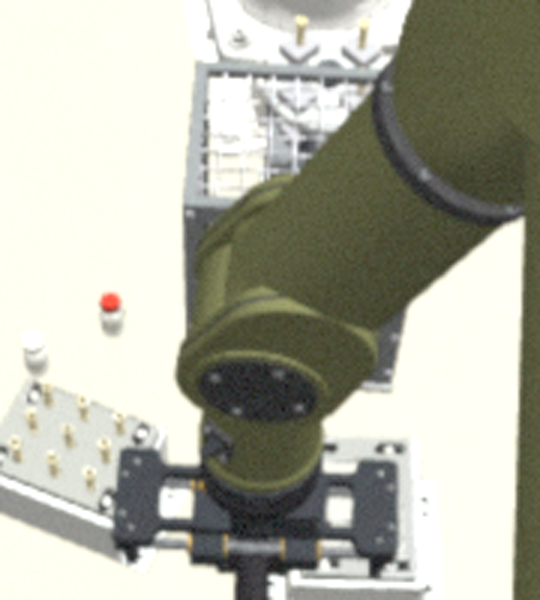

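View pics/wrist5.png

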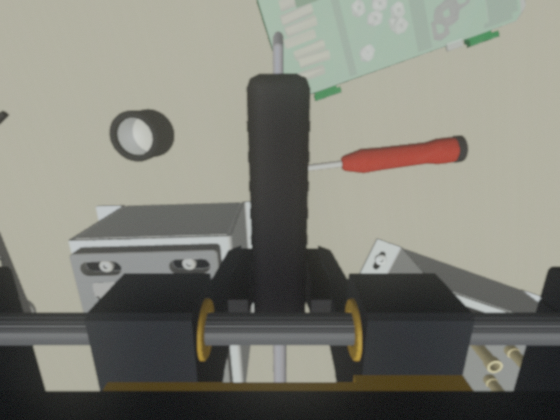

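```bash
python3 - <<'E'
from h import *
h=.105; g=np.array([.4593,.3050]); o=down(np.pi+h).tolist()
p=np.array(robot.read_ee_pos())
robot.servo_line([p[0],p[1],.17],v=.15)
robot.servo_line([*g,.17],v=.2,orientation=o)
robot.servo_line([*g,.03],v=.15)
b=fav(5)
robot.servo_line([*g,.010],v=.06); print(fav(5)-b)
for z in(.007,.005,.004):
    robot.servo_line([*g,z],v=.03); f=fav(5)-b; print(z,f.round(2),robot.read_ee_pos()[2])
    if f[2]>1.0: break
jaws.release(); print(robot.read_clock(),robot.read_grip_width())
robot.servo_line([*g,.06],v=.08)
robot.servo_line([*g,.25],v=.2)
robot.move_to([.38,.12,.33],down(np.pi+h).tolist())
print(robot.read_clock())
for n in('wrist','top','side'): snap(n,n+'6.png')
E
```

```text
[-0.07122493  0.39914909 -1.02976891]
0.007 [-0.17 -0.15 -0.43] 0.007063047547407417
0.005 [-0.14 -0.04 -0.29] 0.00497062516884202
0.004 [0.09 0.09 0.96] 0.0040659486665225765
33.9583 0.08822744411271263
36.7833
```

View pics/top6.png

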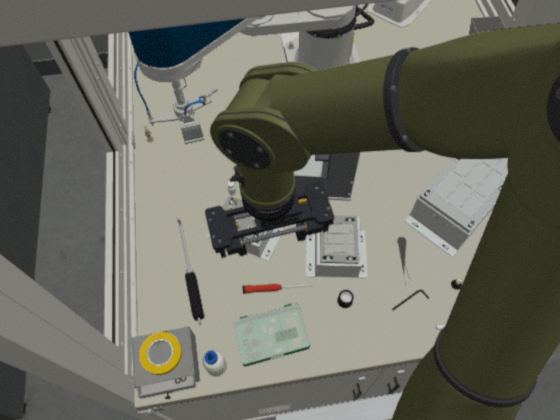

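View pics/side6.png

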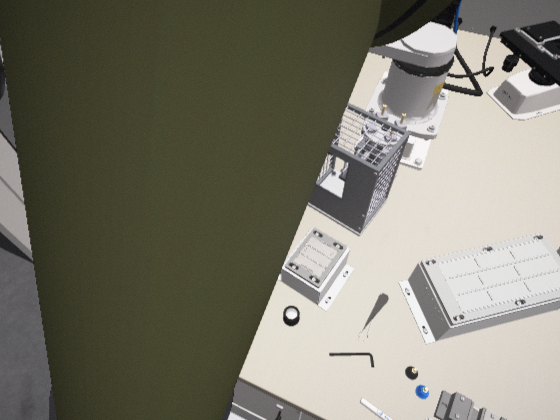

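```bash
python3 - <<'E'
from h import *
robot.move_to([.36,-.2,.34],down(np.pi-.3).tolist())
robot.move_to([.26,-.55,.3],R.from_quat([.977411754,.211342377,0,0]).as_quat().tolist())
print(robot.read_clock())
for n in('top','side'): snap(n,n+'7.png')
im=cv2.imread('pics/top7.png');a=cv2.resize(cv2.convertScaleAbs(im[80:205,270:375],alpha=1.6,beta=20),(400,476),interpolation=cv2.INTER_CUBIC)
im0=cv2.imread('pics/top0.png');c=cv2.resize(cv2.convertScaleAbs(im0[80:205,270:375],alpha=1.6,beta=20),(400,476),interpolation=cv2.INTER_CUBIC)
cv2.imwrite('pics/c7.png',np.hstack([c,a]))
c=cam('top')
print(proj(c,[u2w([-.0,.072,.16]),u2w([-.026,.072,.16]),u2w([-.030,.072,.16])]))
E
```

```text
39.5167
[[296.40076209 131.99363503]
 [295.8493246  140.96643337]
 [295.76342738 142.364123  ]]
```

View pics/c7.png

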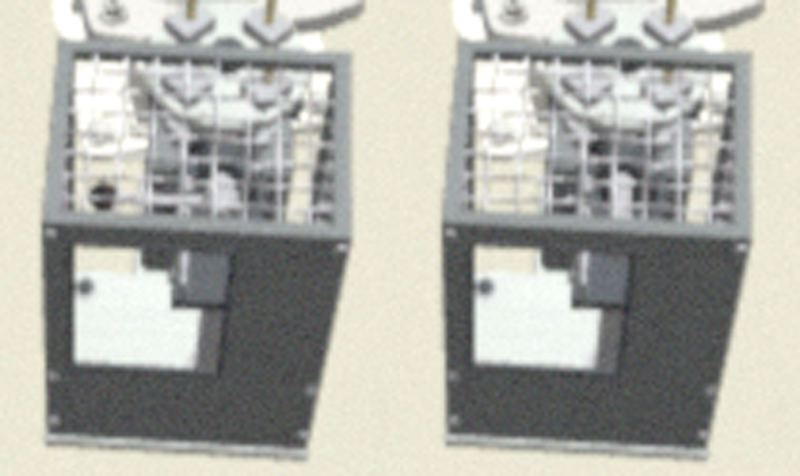

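View pics/side7.png

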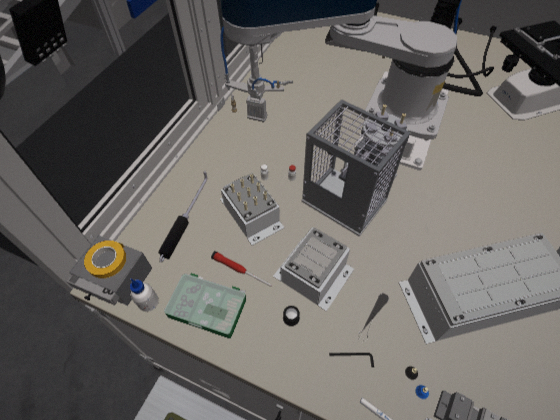

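View pics/top7.png

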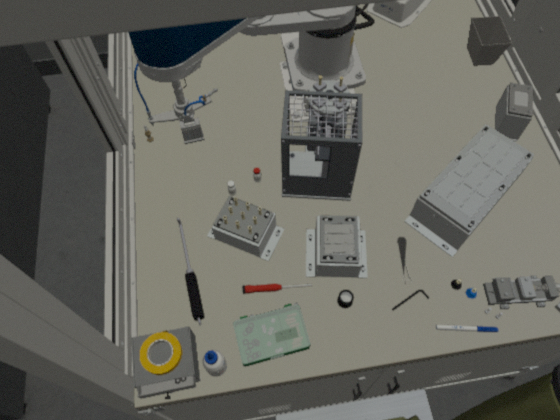

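```bash
python3 - <<'E'
from h import *
o=down(np.pi).tolist()
P=[.70,.02,.42]; print(robot.solve_ik(P,o))
robot.move_to([.40,-.25,.42],o); robot.move_to(P,o)
im,p,q=snap('wrist','w8.png'); print(robot.read_clock(),p)
cm=cam('wrist',p,q)
print(proj(cm,[u2w([0,.072,.16]),u2w([-.026,.072,.16]),u2w([-.026,.026,.16]),u2w([-.026,0,.16]),u2w([-.026,.06,.2])]).round(0).tolist())
uv=proj(cm,[u2w([-.015,.04,.16])])[0]
x,y=int(uv[0]),int(uv[1]);print(x,y)
c=im[max(0,y-70):y+70,max(0,x-90):x+90]; cv2.imwrite('pics/w8c.png',cv2.resize(cv2.convertScaleAbs(c,alpha=1.4,beta=10),None,fx=4,fy=4,interpolation=cv2.INTER_CUBIC))
E
```

```text
[ 0.28049935  0.81697513 -1.04610241  0.966243    0.68605364  1.65944279
  1.05483787]
42.7583 [0.70010145 0.01798821 0.42027832]
[[276.0, 194.0], [281.0, 176.0], [246.0, 168.0], [227.0, 164.0], [271.0, 181.0]]
255 178
```

View pics/w8c.png

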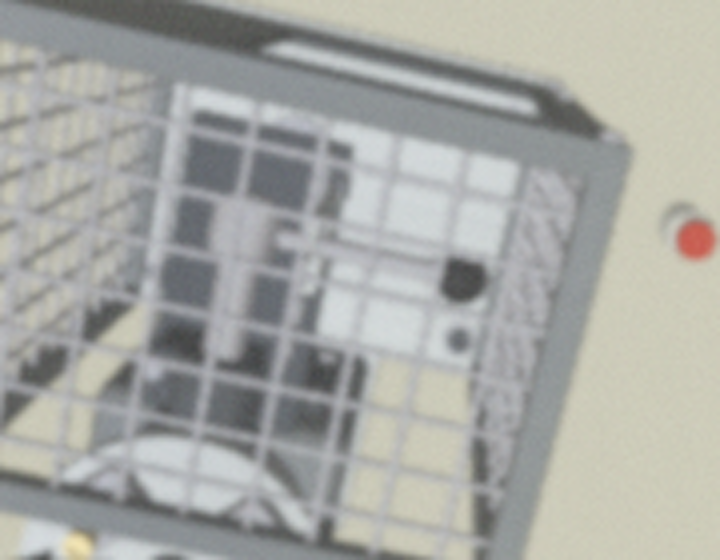

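View pics/w8.png

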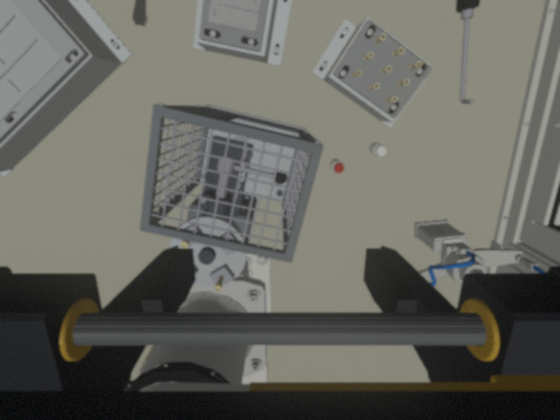

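```bash
python3 - <<'E'
from h import *
order.sign_off(); print(robot.read_clock())
E
```

```text
the job is handed in; nothing more can be done
the job is handed in; nothing more can be done
```

The bolt is drawn and held in the outer notch, the hook is back on the worktop, and the job was handed in at about 43 s of the 59 s allowed.

**What I did:** I picked up the pull hook by its grip and took it in through the front window, under the handle arm. I lifted the arm to an estimated 0.7 rad, worked out from the hook's height. I then drew the bolt back until the stop showed as a rise from 5.6 N to 9.5 N, and eased off 2 mm. I lowered the handle into the outer notch. When I moved the hook forward, the spring load went from about 5 N to 0 within about 4 mm, which means the notch is holding the bolt. After that I took the hook out without touching the guard and laid it back where it had been.

**Last checks:**
- **Bolt and handle:** A wrist-camera view through the roof shows the ball at pixel (281, 178). I predicted (281, 176) for level and drawn 26 mm; a raised handle would show at about (271, 181).
- **Hook, tools and vials:** The top and side pictures show the hook flat at its old place. The vials and the other tools look unmoved; I compared them by eye only.
- **Forces:** Sampled between steps, the wrist force never went above about 10 N.

**Less certain:** The arm blocked both fixed cameras while the hook was inside the guard, so that part was done by force and position readings alone. My first guard position fits from the two cameras differed by about 3 mm and 0.016 rad, which was within the clearances.

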